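# Unlock the carving handpiece, draw it from its stand and hold it up level

## Task

Slide the stand's transport lock sideways by its black knob, fully to its open end stop, then draw the carving handpiece out of its slanted holder. Turn it level and finish holding it still in the gripper like that, at least 20 cm above the table and clear of everything, with the lock left open and the small things round the stand left where they are.

Things in the scene. Friction and masses are not known exactly. Their poses are not given: they have to be found in the camera images.
- stand: Stand, fixed to the table: pale wooden base 212 x 150 x 12 mm, a slanting aluminium sleeve between two cheeks and, on the robot's side, a sliding lock. Origin at table height; the base spans x -123..+89, y -55..+95 mm in the stand's frame. Its x runs from the lock to the sleeve, away from the robot (yaw within 0.4 rad), y to the left, z up. Track posts at x -94, y -28 and +88 mm, 74 mm high.
- stand_mouth (a point): Centre of the sleeve's mouth, 82 mm above the table. The sleeve (38 mm across, 52 mm long, bore 29 mm) leans at 45 degrees in the stand's plane y = 0: the handpiece is drawn out along (-0.707, 0, +0.707) of the stand's frame, up and towards the robot. The bur leaves the mouth after 85 mm.
- lock (a joint): Travel of the transport lock, m: 0 = locked (a keeper plate covers the butt of the handpiece, which then cannot come out), 0.060 = end stop, fully open. It slides along the stand's +y, starts between 0 and 0.006, moves against about 1.5 N of friction and stays where it is left.
- lock_knob (a point): Centre of the lock's upright black knob, a block 16 (stand x) x 14 (stand y) x 34 mm high on a thin stem, centre 131 mm above the table, at x -106 mm, y = lock value in the stand's frame. Take it from above across its 14 mm, or push it. The keeper plate moves with it: 24 mm wide, 30 to 60 mm away towards the handpiece, up to 170 mm above the table.
- handpiece: Rotary carving handpiece, 198 mm long, light nose and black grip. Body x is its long axis, towards the butt; the centreline lies 12.5 mm off the origin along body z. Along x: thin bur -93..-75, nose 15 mm thick to -42, body 25 mm thick to +73, 12 mm stub to +99 mm. 0.1 to 0.2 kg, centre of mass near +15 mm. It starts in the sleeve at 45 degrees, bur down and away from the robot, butt up.
- hp_grip (a point): Point on the handpiece's centreline on its 25 mm thick black grip, 45 mm from the origin towards the butt, about 120 mm above the table at the start. Take it with the fingers closing along the stand's y. With the tool straight down the gripper's body just clears the butt; leaning the gripper's body 0.2 rad away from the robot gives more room.
- hp_tip (a point): Tip of the bur, on the centreline of the handpiece, 138 mm from hp_grip.
- bur_stand: Bystander: wooden block 45 x 85 x 24 mm with small burs standing in it to 53 mm, left of the stand. Origin under its centre.
- flat_tin: Bystander: round dark tin 70 mm across, 18 mm high, left of the stand near the robot. Origin under its centre.
- glass_block: Bystander: pale green rounded glass block 38 x 42 x 39 mm, right of the stand. Origin under its centre.
- polish_bar: Bystander: bar of polishing compound 26 x 62 x 24 mm, right of the stand near the robot. Origin under its centre.
Things that resemble listed ones, but are neither listed nor needed, are in the scene too. There is more than one size of the handpiece; the job needs the larger.

How it is judged (in metres and radians):
On the way, in this order (a step that is already met when the one before it is completed fails the run):
1. the lock stands at its open end stop (within 4 mm) while the handpiece is still in its holder (not moved by more than 15 mm) (value of joint lock above 0.056 m and distance of hp_grip from where it was at the start of the episode below 0.015 m), for 0.2 s.
2. the handpiece is out of the sleeve, the bur more than 80 mm away from where it started, in the fingers (distance of hp_tip from where it was at the start of the episode above 0.08 m and contact force between the fingers and handpiece above 1 N), for 0.1 s.
At the end, for the whole second after the job is handed in: The gripper holds the handpiece still, its long axis level within 12 degrees, its grip at least 195 mm and its bur tip at least 180 mm above the table, touching neither the stand nor any bystander; the lock is still open (54 mm or more) (value of joint lock above 0.054 m and height (world z) of hp_grip above 0.195 m and height (world z) of hp_tip above 0.18 m and angle between handpiece's own x axis and vertical between 1.361 and 1.781 rad and contact force between the fingers and handpiece above 1 N and contact force between handpiece and stand below 0.05 N and linear speed of handpiece below 0.03 m/s and angular speed of handpiece below 0.2 rad/s and contact force between handpiece and bur_stand below 0.05 N and contact force between handpiece and flat_tin below 0.05 N and contact force between handpiece and glass_block below 0.05 N and contact force between handpiece and polish_bar below 0.05 N); the arm keeps its last pose, push and grip.
It fails at once if a bystander is pushed by more than 25 mm or tipped over (distance of any of bur_stand, flat_tin, glass_block, polish_bar from where it was at the start of the episode above 0.025 m or angle between any of bur_stand, flat_tin, glass_block, polish_bar's own z axis and vertical above 0.5 rad).
It also fails if it takes over 45 s, if anything falls off the work surface, if the arm or the gripper's body presses on something with over 40 N, if the wrist force passes 120 N, or if a joint passes its speed limit or range.

## Robot

A 7-joint arm with a two-finger parallel gripper is mounted at the origin on the work surface; the furniture and walls round the work are solid. World frame = base frame: x ahead of the robot, y to its left, z up, the work surface at z = 0. Lengths are in mm, angles in rad, forces in N, time in s.
With the tool pointing down it reaches from about 400 to 850 mm from the base axis. Payload 4.4 kg.
Tool frame: the origin (TCP) lies midway between the tips of the shut fingers; the grasp point (between the pads) lies 19 mm behind it; z points along the fingers, y is the line along which they close (so a half turn about z gives the same grasp; the last joint's range is limited). The gripper opens to 94 mm and grips with 3 to 60 N. Pads are 16 mm wide; open, the fingers measure 119 mm over their backs; the gripper's body (75 mm by 177 mm) begins 78 mm behind the grasp point.
Start: joints at [-1.314, 0.628, 0.038, 1.517, -0.027, 0.996, -0.02], TCP at [206.171, 616.451, 205.478] pointing down, gripper open.
Joint ranges: [-3.06, 3.06], [-0.37, 2.12], [-1.25, 1.32], [0.18, 2.47], [-1.1, 4.24], [0.23, 1.98], [-2.94, 2.94]. Speed limits (rad/s): [2.57, 2.57, 3.14, 3.14, 3.14, 3.14, 3.14].

## Interface

Orientations are given as [roll, pitch, yaw] about the fixed x, y, z axes, in that order (R = Rz(yaw) Ry(pitch) Rx(roll)).
In Python, from rig import arm, cams, spotter gives the robot as it stands.
- The arm moves only by the shell command python3 -m pendant 'ROWS' [OPENING]. ROWS is JSON, a list of rows, each a list of 6 numbers: the shift along the world's x, y, z in m, then the turn, a rotation vector about the world's x, y, z in degrees. In form: [[dx, dy, dz, wx, wy, wz], ...]. A call has 1 to 5 rows; each row shifts and turns the commanded pose from where the row before left it; what a row does not reach is not made up. A row lasts 1/10 s, in which the tool goes at most 50 mm and 8.59 degrees, less where a joint would pass 70% of its speed; a pose out of reach is approached as far as the arm can. A call is refused whole if a number of a shift passes 0.05 or a number of a turn 8.59, either way. A call with a gripper value outside its range is refused whole. OPENING is the finger opening in m, from 0 to 0.094, set as the call begins (- or left out, the last holds). The fingers move at their own pace and stop on an object; the grip force is fixed at half the most. Time passes only in rows, so rows that do not move let the fingers close. It gives the time, the measured TCP pose, the force, the opening and the grip force at its end, in the units of the state.
- arm.state(): the state, without advancing time (a new reading comes with each control period).
- cams.capture(name): name is "side" or "top" or "wrist"; returns the picture (420x560x3 uint8, red, green, blue); there is no depth.
- cams.camera_info(name): a dict with "vfov" (degrees; the focal length in pixels is half the picture's height over the tangent of half this angle, whatever the lens; pixels are square), "cx", "cy" (the principal point, pixels), "extrinsics" (4x4, takes a point from camera to world coordinates); the wrist camera has in their place "T_tool_cam" (4x4, takes a point from camera to tool coordinates, whose origin is the TCP and whose axes are the flange's). Camera axes: x right, y up, looking along -z (the intrinsics and any distortion apply to the point x, -y, -z); pixel columns grow to the right and rows downward; lengths in mm; the calibration is good to about 2 mm. A picture is of the moment at which its call begins: read the wrist's pose just before it. camera_info takes no time and is no camera call.
- arm.sign_off(): hands the job in; it is judged then, once.
Trained networks look in the newest picture that a camera, given by its name, has taken for a name from the list of things; names that differ only in an ending like _2 or _b are one class to them, and where a whole thing is asked for, a point or a joint stands for the part that bears it (a point fixed in the world has none). Each returns a list of dicts, best first, with "conf" (0 to 1); they miss things now and then, are a little off and sometimes report something else, mostly with a low value. They report only what shows in the picture. A call takes as long as a camera call. They do not tell look-alikes from the thing itself.
- spotter.boxes_of(camera, target): "pixel" ([row, column] in pixels, amid what is visible of it).
- spotter.trace(camera, target): "mask" (420x560 bool, what is visible of it) and "pixel" ([row, column] in pixels, amid what is visible of it).
The state is a dict: "clock": time; "joint_positions": joint angles; "dq": joint speeds; "joint_efforts": joint torques, N m; "eef_pos": TCP position; "ee_rot": TCP orientation; "force": force on the tool from outside, world axes, zero at the start; "wrist_torque": the same for the moment, N m; "width": finger opening in mm; "gripper_force": force on a finger pad.
Only numpy, scipy, OpenCV 4.12 (cv2) and the standard library are available. Lean on these libraries where they do the work, as an engineer would, in place of code of your own. Each camera call takes 0.05 s, during which the arm holds its last target. There are 200 camera calls.

## Working session

There is one attempt and no reset: what is moved stays moved. The work goes in short steps, Python scripts to look and compute and a shell command to move; the robot and the scene stay as the last step left them, time stands still between calls to the robot, and variables do not carry over. Pictures are saved under pics/ and viewed, at most 12 in all, crops included, and the job is handed in when it is done.

```bash
ls; mkdir -p pics; cat > h.py <<'E'
import numpy as np,cv2,json
from rig import arm,cams,spotter
def save(n,f,crop=None,s=1):
    im=cams.capture(n)
    if crop: r0,r1,c0,c1=crop; im=im[r0:r1,c0:c1]
    im=cv2.resize(im,None,fx=s,fy=s,interpolation=cv2.INTER_CUBIC)
    cv2.imwrite('pics/'+f,im[:,:,::-1])
E
python3 - <<'E'
from h import *
a=cams.capture('side');b=cams.capture('top')
cv2.imwrite('pics/side.png',a[:,:,::-1]);cv2.imwrite('pics/top.png',b[:,:,::-1])
for n in('side','top','wrist'):print(n,cams.camera_info(n))
s=arm.state();print(s)
for n in('side','top'):
  for t in('stand','stand_mouth','lock_knob','lock','handpiece','hp_grip','hp_tip','bur_stand','flat_tin','glass_block','polish_bar'):
    try:print(n,t,[(np.round(d['pixel']).tolist(),round(d['conf'],2)) for d in spotter.boxes_of(n,t)])
    except Exception as e:print(n,t,e)
E
```

```text
pics
side {'vfov': 55.399252175419775, 'cx': 280.51820886275846, 'cy': 201.48032296291103, 'extrinsics': array([[ 8.61648953e-01,  1.92317080e-01, -4.69654365e-01,
         1.04317618e+02],
       [-5.07504353e-01,  3.25346007e-01, -7.97865470e-01,
        -5.44750972e+02],
       [-6.42985161e-04,  9.25831581e-01,  3.77935801e-01,
         4.13056388e+02],
       [ 0.00000000e+00,  0.00000000e+00,  0.00000000e+00,
         1.00000000e+00]])}
top {'vfov': 51.2278690653823, 'cx': 282.1404793471476, 'cy': 205.5301014441566, 'extrinsics': array([[ 2.64590806e-02,  9.92533724e-01, -1.19066050e-01,
         4.05018106e+02],
       [-9.99649884e-01,  2.62514180e-02, -3.31244076e-03,
         9.75380520e+01],
       [-1.62056504e-04,  1.19112008e-01,  9.92880810e-01,
         9.54300248e+02],
       [ 0.00000000e+00,  0.00000000e+00,  0.00000000e+00,
         1.00000000e+00]])}
wrist {'vfov': 59.06412591135544, 'cx': 281.97790119767217, 'cy': 206.5696113669921, 'T_tool_cam': array([[ 3.04776103e-04,  9.69966452e-01,  2.43238543e-01,
         7.14893771e+01],
       [ 9.99999939e-01, -3.3650
[... 1412 characters left out ...]
ock [([234.0, 369.0], 0.83)]
side polish_bar [([256.0, 356.0], 0.74), ([235.0, 369.0], 0.66), ([193.0, 324.0], 0.51)]
top stand [([185.0, 277.0], 0.67)]
top stand_mouth [([185.0, 278.0], 0.79)]
top lock_knob [([203.0, 298.0], 0.85)]
top lock [([201.0, 298.0], 0.55)]
top handpiece [([165.0, 285.0], 0.6), ([298.0, 267.0], 0.6)]
top hp_grip [([166.0, 288.0], 0.95), ([299.0, 270.0], 0.92)]
top hp_tip [([298.0, 268.0], 0.68), ([167.0, 287.0], 0.57), ([185.0, 278.0], 0.54)]
top bur_stand [([174.0, 208.0], 0.55)]
top flat_tin [([198.0, 296.0], 0.7), ([231.0, 220.0], 0.6)]
top glass_block [([136.0, 320.0], 0.63)]
top polish_bar [([138.0, 321.0], 0.71), ([177.0, 339.0], 0.68), ([200.0, 299.0], 0.63)]
```

View pics/side.png

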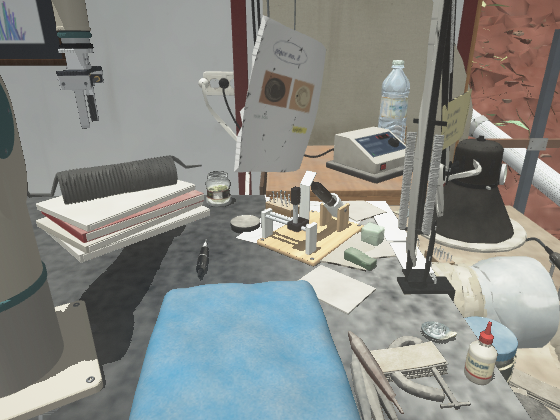

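View pics/top.png

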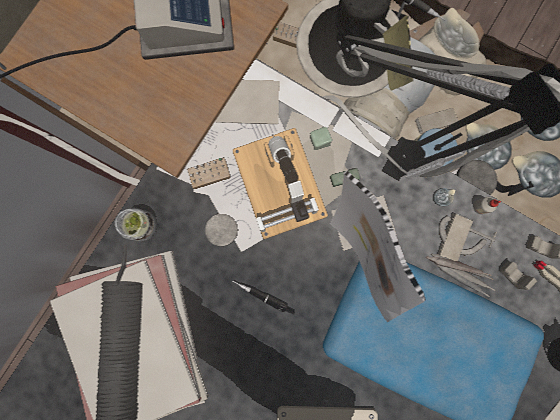

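```bash
python3 - <<'E'
import cv2
t=cv2.imread('pics/top.png');s=cv2.imread('pics/side.png')
cv2.imwrite('pics/tc.png',cv2.resize(t[115:245,225:350],None,fx=4.6,fy=4.6,interpolation=cv2.INTER_CUBIC))
cv2.imwrite('pics/sc.png',cv2.resize(s[160:275,220:395],None,fx=4.5,fy=4.5,interpolation=cv2.INTER_CUBIC))
E
```

```text
(no output)
```

View pics/tc.png

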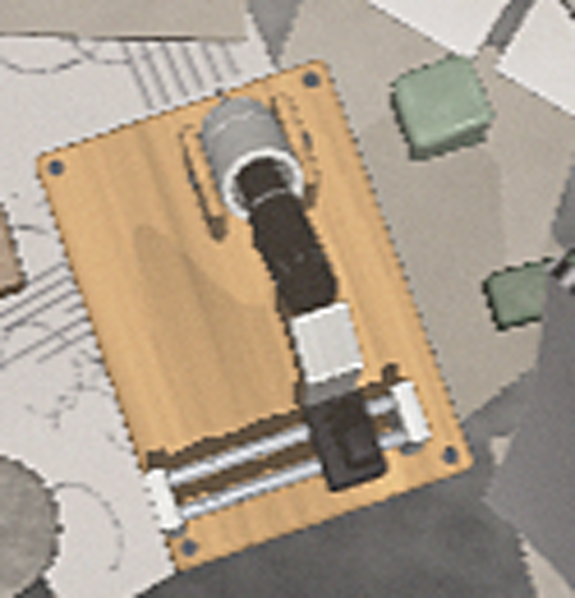

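View pics/sc.png

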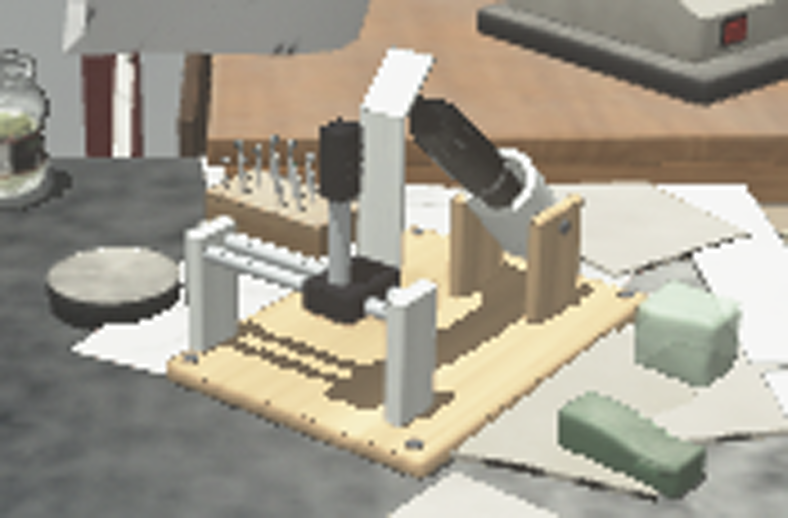

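```bash
cat >> h.py <<'E'
def K(n):
    c=cams.camera_info(n);f=210/np.tan(np.radians(c['vfov']/2));return c,f
def ray(n,row,col,T=None):
    c,f=K(n);T=c['extrinsics'] if T is None else T
    d=T[:3,:3]@np.array([(col-c['cx'])/f,-(row-c['cy'])/f,-1]);return T[:3,3],d
def at_z(n,row,col,z,T=None):
    o,d=ray(n,row,col,T);return o+d*(z-o[2])/d[2]
def proj(n,p,T=None):
    c,f=K(n);T=c['extrinsics'] if T is None else T
    q=T[:3,:3].T@(np.asarray(p)-T[:3,3]);return c['cy']-f*q[1]/-q[2],c['cx']+f*q[0]/-q[2]
def tri(rs):
    A=0;b=0
    for o,d in rs:
        d=d/np.linalg.norm(d);P=np.eye(3)-np.outer(d,d);A=A+P;b=b+P@o
    x=np.linalg.solve(A,b);return x,[np.linalg.norm(np.cross(x-o,d/np.linalg.norm(d))) for o,d in rs]
E
python3 - <<'E'
from h import *
loc=np.array([[89,95],[89,-55],[-123,-55],[-123,95]],float)
px=[(149.3,233.7),(128.5,295.9),(216.1,326.7),(238.9,264.1)]
W=np.array([at_z('top',*p,12)[:2] for p in px]);print(W.round(1))
lc=loc-loc.mean(0);wc=W-W.mean(0);H=lc.T@wc
yaw=np.arctan2(H[0,1]-H[1,0],H[0,0]+H[1,1]);R=np.array([[np.cos(yaw),-np.sin(yaw)],[np.sin(yaw),np.cos(yaw)]])
o=W.mean(0)-R@loc.mean(0);print('yaw',yaw,'o',o,'res',(W-(loc@R.T+o)).round(1))
np.save('stand.npy',[*o,yaw])
S=lambda x,y,z:np.r_[R@[x,y]+o,z]
print('knob tri',tri([ray('side',195.6,295.6),ray('top',212,302.8)]),'exp',S(-106,0,131))
for nm,p in dict(knob=(-106,0,131),knobtop=(-106,0,148),mouth=(0,0,82),grip=(-38,0,120),baseNL=(-123,95,12),baseNR=(-123,-55,12),baseFR=(89,-55,12)).items():
  print(nm,S(*p).round(),[np.round(proj(n,S(*p)),1).tolist() for n in('side','top')])
for px in[(175,345),(265,425),(318,400)]:
  for z in(200,300,400,500,600,700):
    q=at_z('top',*px,z);print(px,q.round(),np.round(proj('side',q)))
E
```

```text
[[639.8 210.5]
 [690.5  74.8]
 [497.6   3.8]
 [444.9 137.5]]
yaw 0.359127696227551 o [591.11816429  93.91453049] res [[-1.3 -3.6]
 [-3.3  1.1]
 [ 2.3  4.6]
 [ 2.3 -2.1]]
knob tri (array([493.23751166,  60.47528241, 131.72955967]), [np.float64(0.9697261151966611), np.float64(0.9697261151966761)]) exp [491.88056598  56.66001291 131.        ]
knob [492.  57. 131.] [[196.8, 295.6], [212.4, 305.1]]
knobtop [492.  57. 148.] [[188.5, 295.7], [211.4, 305.5]]
mouth [591.  94.  82.] [[203.8, 324.8], [165.7, 286.4]]
grip [556.  81. 120.] [[192.3, 315.4], [179.9, 293.1]]
baseNL [443. 140.  12.] [[240.5, 254.5], [239.9, 263.1]]
baseNR [495.  -1.  12.] [[263.4, 312.3], [217.2, 328.8]]
baseFR [694.  74.  12.] [[226.1, 364.8], [127.1, 296.4]]
(175, 345) [552.  -8. 200.] [166. 344.]
(175, 345) [533.   6. 300.] [110. 333.]
(175, 345) [513.  20. 400.] [ 47. 321.]
(175, 345) [494.  34. 500.] [-23. 308.]
(175, 345) [474.  48. 600.] [-102.  293.]
(175, 345) [455.  62. 700.] [-191.  276.]
(265, 425) [ 400. -146.  200.] [210. 320.]
(265, 425) [ 400. -114.  300.] [131. 308.]
(265, 425) [401. -82. 400.] [ 49. 297.]
(265, 425) [402. -49. 500.] [-37. 284.]
(265, 425) [403. -17. 600.] [-126.  272.]
(265, 425) [403.  15. 700.] [-221.  258.]
(318, 400) [ 310. -103.  200.] [212. 245.]
(318, 400) [323. -77. 300.] [132. 243.]
(318, 400) [335. -50. 400.] [ 49. 240.]
(318, 400) [348. -23. 500.] [-37. 236.]
(318, 400) [360.   3. 600.] [-128.  233.]
(318, 400) [373.  30. 700.] [-222.  230.]
```

```bash
python3 - <<'E'
import cv2,numpy as np
t=cv2.imread('pics/top.png');s=cv2.imread('pics/side.png')
a=cv2.resize(t[165:330,325:435],(396,594),interpolation=cv2.INTER_CUBIC);b=cv2.resize(s[10:178,225:337],(396,594),interpolation=cv2.INTER_CUBIC)
cv2.imwrite('pics/sheet.png',np.hstack([a,b]))
E
```

```text
(no output)
```

View pics/sheet.png

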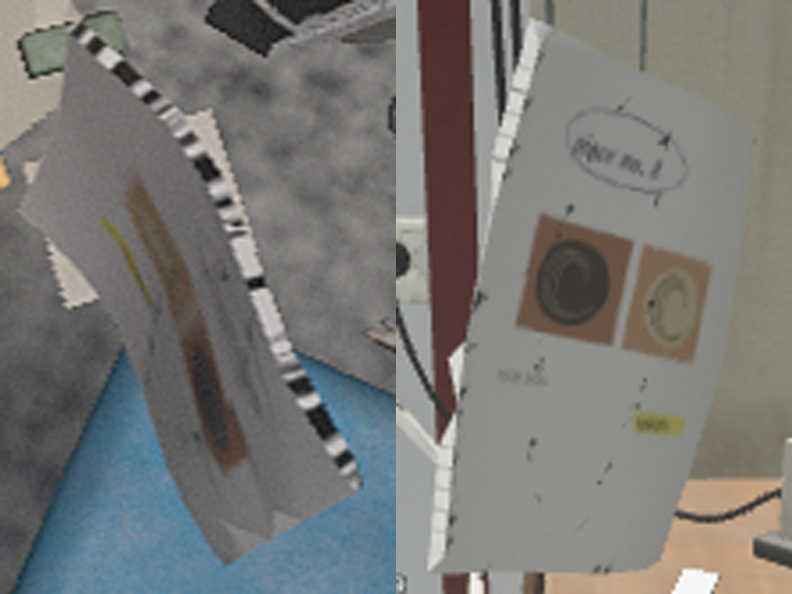

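```bash
python3 - <<'E'
from h import *
for nm,t,s in[('TR',(75,25),(750,130)),('TL',(355,485),(533,20)),('BR',(22,210),(660,570)),('BL',(228,560),(430,570)),('yellow',(127,260),(660,425)),('light',(160,230),(672,300)),('dark',(210,400),(572,280))]:
  x,r=tri([ray('top',165+t[1]/3.6,325+t[0]/3.6),ray('side',10+s[1]/3.536,225+(s[0]-396)/3.536)]);print(nm,x.round(),np.round(r,1))
E
```

```text
TR [518.  18. 400.] [1.2 1.2]
TL [362. -67. 439.] [0.1 0.1]
BR [469.  13. 198.] [2.3 2.3]
BL [312. -72. 248.] [0.3 0.3]
yellow [443. -23. 280.] [3. 3.]
light [450. -25. 333.] [0.3 0.3]
dark [387. -43. 347.] [3.1 3.1]
```

Candidates: the thing in the sleeve, at top (167,286) and side (191,322), against the loose pen-like smaller one at top (298,268) and side (262,202). I take the one in the sleeve: it is the larger, and the crop shows it under the keeper. The black knob is at top (212,303) and side (196,296). A sheet hangs in the air to the right of the knob (about z 200–440), so I'll approach from the left with the gripper leaning away.

```bash
python3 -m pendant '[[0.02,-0.045,0.02,0,0,7.8],[0.03,-0.05,0.02,0,0,7.8],[0.03,-0.05,0.02,0,0,7.8],[0.03,-0.05,0.02,0,0,7.8],[0.03,-0.05,0.02,0,0,7.8]]' 0.04; python3 -m pendant '[[0.02,-0.03,0,-2.3,6.3,0],[0.02,-0.03,0,-2.3,6.3,0],[0.02,-0.02,0,-2.3,6.3,0],[0,0,0,0,0,0],[0,0,0,0,0,0]]'
python3 - <<'E'
from h import *
s=arm.state();save('wrist','w1.png');print(s['joint_positions'].round(2),s['eef_pos'],s['ee_rot'],s['width'])
for t in('lock_knob','hp_grip','lock'):print(t,[(np.round(d['pixel']).tolist(),round(d['conf'],2)) for d in spotter.boxes_of('wrist',t)])
E
```

```text
clock: 1.7
eef_pos: [323.1, 410.2, 289.9]
ee_rot: [-3.142, 0.001, -2.778]
force: [1.9, -0.2, 0.3]
width: 57.2
gripper_force: 0.0
clock: 2.2
eef_pos: [383.1, 331.5, 288.1]
ee_rot: [3.139, -0.352, -2.786]
force: [-0.2, -0.3, -0.3]
width: 40.2
gripper_force: 0.0
[-0.61  0.54 -0.11  1.5  -0.07  1.43  1.22] [383.09972144 331.45717424 288.09224136] [ 3.13899733 -0.35234146 -2.78599727] 40.154179978371346
lock_knob [([271.0, 15.0], 0.96), ([382.0, 0.0], 0.4)]
hp_grip [([144.0, 152.0], 0.68), ([383.0, 3.0], 0.48)]
lock [([268.0, 16.0], 0.78)]
```

View pics/w1.png

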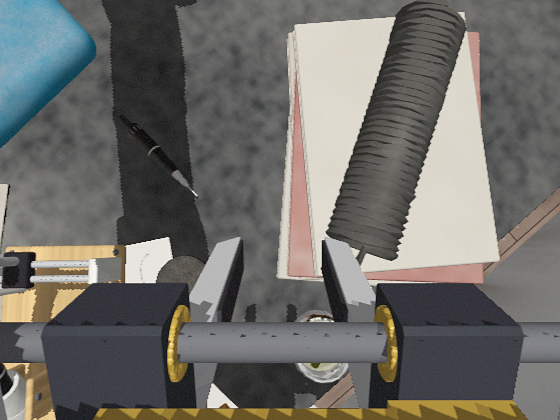

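The wrist view shows the knob at (271,15), with the camera housing on the robot side of the gripper. I'll make a half turn about the tool axis so that the housing is on the far side, away from the sheet.

```bash
for i in 1 2 3 4; do :; done
python3 -m pendant '[[0.004,-0.006,0,-2.75,-1.03,-8.0],[0.004,-0.006,0,-2.75,-1.03,-8.0],[0.004,-0.006,0,-2.75,-1.03,-8.0],[0.004,-0.006,0,-2.75,-1.03,-8.0],[0.004,-0.006,0,-2.75,-1.03,-8.0]]' >/dev/null
python3 -m pendant '[[0.004,-0.006,0,-2.75,-1.03,-8.0],[0.004,-0.006,0,-2.75,-1.03,-8.0],[0.004,-0.006,0,-2.75,-1.03,-8.0],[0.004,-0.006,0,-2.75,-1.03,-8.0],[0.004,-0.006,0,-2.75,-1.03,-8.0]]' >/dev/null
python3 -m pendant '[[0.004,-0.006,0,-2.75,-1.03,-8.0],[0.004,-0.006,0,-2.75,-1.03,-8.0],[0.004,-0.006,0,-2.75,-1.03,-8.0],[0.004,-0.006,0,-2.75,-1.03,-8.0],[0.004,-0.006,0,-2.75,-1.03,-8.0]]' >/dev/null
python3 -m pendant '[[0.004,-0.006,0,-2.75,-1.03,-8.0],[0.004,-0.006,0,-2.75,-1.03,-8.0],[0.004,-0.006,0,-2.75,-1.03,-8.0],[0.004,-0.006,0,-2.75,-1.03,-8.0],[0.004,-0.006,0,-2.75,-1.03,-8.0]]' >/dev/null
python3 -m pendant '[[0,0,0,-2.75,-1.03,-8.0],[0,0,0,0,0,0]]'
cat >> h.py <<'E'
from scipy.spatial.transform import Rotation as Ro
ox,oy,yaw=np.load('stand.npy') if __import__('os').path.exists('stand.npy') else (0,0,0)
Rs=Ro.from_euler('z',yaw).as_matrix()
def S(x,y,z): return Rs@[x,y,z]+[ox,oy,0]
def Rt(L): # camera on far side: tool x = +stand x-ish, y_tool=-stand y
    z=np.array([-np.sin(L),0,-np.cos(L)]);y=np.array([0,-1.,0]);x=np.cross(y,z)
    return Rs@np.c_[x,y,z]
def goal(G,L):
    s=arm.state();R=Rt(L);t=np.asarray(G)+19*R[:,2]
    Rc=Ro.from_euler('xyz',s['ee_rot']).as_matrix()
    print('tcp goal',t.round(1),'shift mm',(t-s['eef_pos']).round(1),'turn deg',np.degrees(Ro.from_matrix(R@Rc.T).as_rotvec()).round(1))
def Tw():
    s=arm.state();T=np.eye(4);T[:3,:3]=Ro.from_euler('xyz',s['ee_rot']).as_matrix();T[:3,3]=s['eef_pos']
    return T@cams.camera_info('wrist')['T_tool_cam']
E
python3 - <<'E'
from h import *
print(arm.state()['joint_positions'].round(2))
u=-Rt(.352)[:,2]
goal(np.array([493,60,131])+100*u,.352)
E
```

```text
clock: 4.6
eef_pos: [461.5, 213.0, 289.5]
ee_rot: [-3.137, 0.352, 0.379]
force: [-0.9, 0.8, 0.4]
width: 40.5
gripper_force: 0.0
[-0.89  0.66  0.78  1.49 -0.37  1.53 -1.25]
tcp goal [519.1  69.8 207. ] shift mm [  57.6 -143.2  -82.5] turn deg [-0.2 -0.1 -1.1]
```

```bash
python3 -m pendant '[[0.015,-0.035,-0.01,0,0,0],[0.015,-0.036,-0.02,0,0,0],[0.014,-0.036,-0.025,0,0,0],[0.014,-0.036,-0.028,0,0,-1],[0,0,0,0,0,0]]'
python3 - <<'E'
from h import *
T=Tw();im=cams.capture('wrist');cv2.imwrite('pics/w2.png',im[:,:,::-1])
print(arm.state()['joint_positions'].round(2))
for t in('lock_knob','lock','hp_grip'):print(t,[(np.round(d['pixel']).tolist(),round(d['conf'],2)) for d in spotter.boxes_of('wrist',t)])
print([np.round(proj('wrist',p,T)) .tolist() for p in([493,60,131],[493,60,148],S(-106,4,148))])
cams.capture('top');r=spotter.trace('top','lock_knob');print([(d['pixel'],d['conf']) for d in r])
cams.capture('side');q=spotter.trace('side','lock_knob');print([(d['pixel'],d['conf'],np.argwhere(d['mask']).min(0),np.argwhere(d['mask']).max(0)) for d in q])
goal([493,60,131],.352)
E
```

```text
clock: 5.1
eef_pos: [519.1, 63.8, 204.3]
ee_rot: [-3.139, 0.357, 0.356]
force: [-0.1, -1.3, 0.5]
width: 40.0
gripper_force: 0.0
[-0.63  0.77  0.76  1.55 -0.37  1.35 -1.01]
lock_knob [([176.0, 269.0], 0.64)]
lock [([177.0, 270.0], 0.8)]
hp_grip [([244.0, 173.0], 0.89), ([71.0, 270.0], 0.83), ([89.0, 410.0], 0.18)]
[[211.0, 274.0], [226.0, 274.0], [228.0, 272.0]]
[([201.2, 296.7], 0.87)]
[([200.6, 299.9], 0.97, array([171, 287]), array([231, 316])), ([220.1, 243.9], 0.56, array([214, 230]), array([232, 260])), ([224.3, 307.8], 0.39, array([171, 258]), array([265, 362]))]
tcp goal [486.9  57.7 113.2] shift mm [-33.6 -12.7 -93.6] turn deg [-0.3 -0.  -0.2]
```

View pics/w2.png

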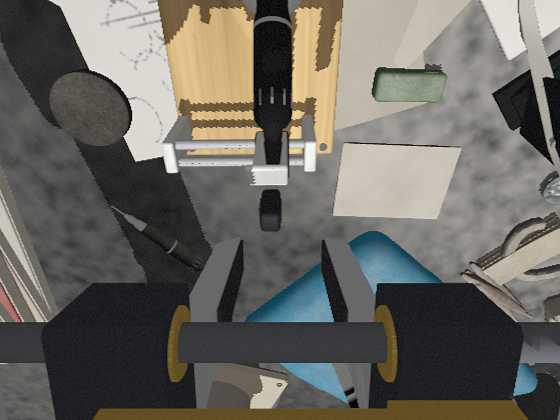

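The wrist picture shows the knob's top at (224,270), within 4 px of the prediction. The keeper is at (175,268) and the handpiece's butt is behind it. I go down on the knob.

```bash
python3 -m pendant '[[-0.009,-0.003,-0.023,0,0,0],[-0.009,-0.003,-0.023,0,0,0],[-0.009,-0.003,-0.023,0,0,0],[-0.008,-0.002,-0.022,0,0,0],[0,0,0,0,0,0]]'
python3 -m pendant '[[0,0,0,0,0,0],[0,0,0,0,0,0],[0,0,0,0,0,0],[0,0,0,0,0,0]]' 0.0
python3 - <<'E'
from h import *
s=arm.state();T=Ro.from_euler('xyz',s['ee_rot']).as_matrix();g=s['eef_pos']-19*T[:,2]
print('grasp stand coords',Rs.T@(g-[ox,oy,0]),s['joint_positions'].round(2))
E
```

```text
clock: 6.0
eef_pos: [482.7, 58.7, 113.7]
ee_rot: [-3.136, 0.357, 0.362]
force: [0.3, -0.1, 0.1]
width: 39.9
gripper_force: 0.0
clock: 6.4
eef_pos: [486.2, 58.4, 115.9]
ee_rot: [-3.138, 0.35, 0.361]
force: [-0.1, 1.1, 3.6]
width: 13.7
gripper_force: 30.0
grasp stand coords [-104.1901357     3.53520023  133.79048131] [-0.62  0.83  0.71  1.73 -0.43  1.12 -0.95]
```

```bash
python3 -m pendant '[[-0.0042,0.0112,0,0,0,0],[-0.0042,0.0112,0,0,0,0],[-0.0042,0.0112,0,0,0,0],[-0.0042,0.0112,0,0,0,0],[0,0,0,0,0,0]]'
python3 -m pendant '[[-0.002,0.0056,0,0,0,0],[-0.0014,0.0038,0,0,0,0],[0,0,0,0,0,0]]'
```

```text
clock: 6.9
eef_pos: [468.0, 105.6, 115.9]
ee_rot: [-3.136, 0.352, 0.364]
force: [0.5, 1.3, 6.8]
width: 13.8
gripper_force: 30.0
clock: 7.2
eef_pos: [465.1, 113.0, 115.9]
ee_rot: [-3.138, 0.352, 0.362]
force: [0.9, -1.1, 5.9]
width: 13.7
gripper_force: 30.0
```

```bash
python3 -m pendant '[[-0.0014,0.0038,0,0,0,0],[0,0,0,0,0,0]]';python3 -m pendant '[[-0.0014,0.0038,0,0,0,0],[0,0,0,0,0,0],[0,0,0,0,0,0]]'
```

```text
clock: 7.4
eef_pos: [465.1, 113.2, 115.9]
ee_rot: [3.139, 0.351, 0.359]
force: [4.1, -7.8, 2.6]
width: 13.3
gripper_force: 30.0
clock: 7.7
eef_pos: [465.1, 113.4, 115.9]
ee_rot: [3.133, 0.35, 0.356]
force: [7.1, -15.9, 0.4]
width: 13.9
gripper_force: 30.0
```

```bash
python3 - <<'E'
from h import *
s=arm.state();T=Ro.from_euler('xyz',s['ee_rot']).as_matrix();g=s['eef_pos']-19*T[:,2]
print('grasp stand coords',Rs.T@(g-[ox,oy,0]))
E
python3 -m pendant '[[0.0014,-0.0038,0,0,0,0],[0.0007,-0.0019,0,0,0,0],[0,0,0,0,0,0]]' 0.044
python3 -m pendant '[[0.016,0.006,0.045,0,0,0],[0.016,0.006,0.045,0,0,0],[0.016,0.006,0.045,0,0,0],[0,0,0,0,0,0]]'
python3 - <<'E'
from h import *
T=Tw();im=cams.capture('wrist');cv2.imwrite('pics/w3.png',im[:,:,::-1])
for t in('lock_knob','hp_grip','handpiece','stand_mouth'):print(t,[(np.round(d['pixel']).tolist(),round(d['conf'],2)) for d in spotter.boxes_of('wrist',t)])
for nm,p in dict(knobtop=(-106,60,148),grip=(-38,0,120),butt=(-76,0,158),mouth=(0,0,82),NL=(-123,95,12),NR=(-123,-55,12)).items():print(nm,np.round(proj('wrist',S(*p),T),1))
print(arm.state()['joint_positions'].round(2))
E
```

```text
grasp stand coords [-104.60521256   62.6283872   133.79771833]
clock: 8.0
eef_pos: [463.5, 115.2, 114.9]
ee_rot: [-3.136, 0.353, 0.361]
force: [0.1, 0.2, 0.7]
width: 34.4
gripper_force: 0.0
clock: 8.4
eef_pos: [516.5, 133.5, 255.0]
ee_rot: [-3.139, 0.342, 0.363]
force: [0.2, -0.2, -0.8]
width: 44.2
gripper_force: 0.0
lock_knob [([168.0, 283.0], 0.93)]
hp_grip [([234.0, 235.0], 0.89), ([82.0, 358.0], 0.81)]
handpiece [([236.0, 228.0], 0.72), ([86.0, 358.0], 0.57)]
stand_mouth [([76.0, 306.0], 0.76), ([166.0, 285.0], 0.27)]
knobtop [213.9 285.9]
grip [122.9 362.7]
butt [189.3 365.4]
mouth [ 61.3 360.1]
NL [158.7 254.8]
NR [159.2 384.5]
[-0.72  0.73  0.77  1.48 -0.37  1.46 -1.12]
```

View pics/w3.png

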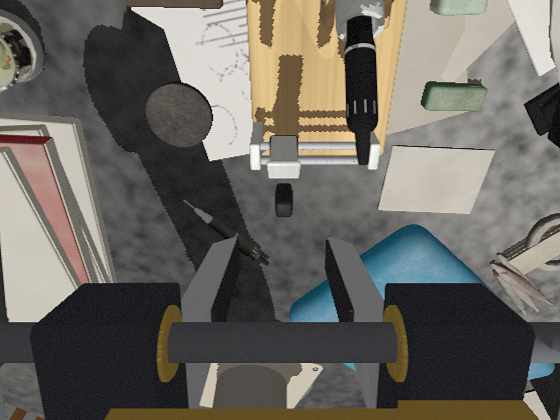

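```bash
python3 - <<'E'
from h import *
T=Tw();L=lambda p:(Rs.T@(np.array(p)-[ox,oy,0])).round(1)
print('mouth tri',L(tri([ray('top',155.2,282),ray('side',200,335.6)])[0]),L(at_z('top',155.2,282,82)))
print('knobtop wrist',L(at_z('wrist',208,284,148,T)))
print('butt wrist',L(at_z('wrist',164,364,156,T)))
print('bodyend wrist',L(at_z('wrist',128,363,140,T)), 'grip net',L(at_z('wrist',86,358,115,T)))
for x in(10,15,18,20,25):
  q=lambda k:S(x-k*.7071,0,82+k*.7071)
  # along-axis distance from mouth: grip 54, body end 82, butt 108
  print(x,[np.round(proj('wrist',q(k),T),1).tolist() for k in(0,54,82,108)],[np.round(proj('top',q(k)),1).tolist() for k in(0,54,82)],[np.round(proj('side',q(k)),1).tolist() for k in(0,54,82)])
cams.capture('side')
for n,t in(('side','handpiece'),('wrist','handpiece')):
  for d in spotter.trace(n,t):
    m=np.argwhere(d['mask']);print(n,d['conf'],m.min(0),m.max(0),m.mean(0))
E
```

```text
mouth tri [27.1 -3.5 82.3] [23.5  1.4 82. ]
knobtop wrist [-103.4   63.   148. ]
butt wrist [-59.5   6.  156. ]
bodyend wrist [-38.9   6.5 140. ] grip net [-16.4   8.6 115. ]
10 [[38.9, 366.1], [104.0, 368.8], [139.7, 370.3], [174.1, 371.8]] [[161.2, 284.8], [175.1, 291.4], [182.9, 295.1]] [[202.5, 327.3], [190.9, 318.1], [184.4, 312.9]]
15 [[31.8, 366.9], [97.4, 369.7], [133.3, 371.3], [167.9, 372.7]] [[158.9, 284.0], [172.7, 290.5], [180.4, 294.2]] [[201.8, 328.5], [190.2, 319.4], [183.7, 314.3]]
18 [[27.5, 367.4], [93.3, 370.3], [129.4, 371.8], [164.2, 373.3]] [[157.5, 283.5], [171.3, 290.0], [179.0, 293.7]] [[201.4, 329.3], [189.8, 320.2], [183.4, 315.2]]
20 [[24.6, 367.8], [90.6, 370.6], [126.8, 372.2], [161.6, 373.7]] [[156.6, 283.2], [170.3, 289.7], [178.0, 293.3]] [[201.1, 329.8], [189.6, 320.8], [183.1, 315.7]]
25 [[17.2, 368.6], [83.7, 371.6], [120.1, 373.2], [155.2, 374.7]] [[154.3, 282.4], [167.9, 288.8], [175.5, 292.4]] [[200.5, 331.0], [188.9, 322.1], [182.5, 317.1]]
side 0.57 [180 309] [205 334] [192.48640483 321.60725076]
side 0.51 [243 196] [276 207] [260.10756972 201.9123506 ]
wrist 0.98 [ 15 343] [164 377] [ 83.62772079 360.22641981]
wrist 0.96 [207 193] [264 266] [235.4082397  230.19101124]
```

The lock is open: the knob is at (200,284) and the keeper at (160,284). The freed handpiece is at (45–164, 362). The mouth is about 20 mm further along x than I had assumed, so the grip is near stand (-19, 5, 120).

```bash
python3 - <<'E'
from h import *
u=-Rt(.5)[:,2]
goal(S(-19,5,120)+85*u,.5);goal(S(-19,5,120),.5)
E
```

```text
tcp goal [601.2 103.  177.9] shift mm [ 89.8 -29.1 -71.3] turn deg [-3.1  7.7  0. ]
tcp goal [563.   88.7 103.3] shift mm [  51.6  -43.4 -145.9] turn deg [-3.1  7.7  0. ]
```

```bash
python3 -m pendant '[[0.03,-0.01,-0.005,-1,2.6,0],[0.03,-0.01,-0.018,-1,2.6,0],[0.03,-0.009,-0.024,-1.1,2.5,0],[0,0,-0.024,0,0,0],[0,0,0,0,0,0]]'
python3 - <<'E'
from h import *
T=Tw();im=cams.capture('wrist');cv2.imwrite('pics/w4.png',im[:,:,::-1])
L=lambda p:(Rs.T@(np.array(p)-[ox,oy,0])).round(1)
for d in spotter.trace('wrist','handpiece'):
    m=np.argwhere(d['mask']);print(d['conf'],m.min(0),m.max(0),m.mean(0),[(r,np.round(m[m[:,0]==r][:,1].mean(),1),(m[:,0]==r).sum()) for r in range(m[:,0].min(),m[:,0].max(),12)])
for k in(0,54,82,108):print(k,np.round(proj('wrist',S(20-k*.7071,5,82+k*.7071),T),1))
goal(S(-19,5,120),.5);print(arm.state()['joint_positions'].round(2))
E
```

```text
clock: 9.3
eef_pos: [600.5, 102.3, 174.2]
ee_rot: [-3.14, 0.506, 0.358]
force: [-0.9, -0.0, 0.8]
width: 43.8
gripper_force: 0.0
0.74 [  0 266] [292 302] [193.21096636 284.19132802] [(0, np.float64(283.0), np.int64(5)), (12, np.float64(283.0), np.int64(3)), (24, np.float64(283.0), np.int64(3)), (36, np.float64(283.0), np.int64(9)), (48, np.float64(nan), np.int64(0)), (60, np.float64(nan), np.int64(0)), (72, np.float64(nan), np.int64(0)), (84, np.float64(nan), np.int64(0)), (96, np.float64(nan), np.int64(0)), (108, np.float64(nan), np.int64(0)), (120, np.float64(nan), np.int64(0)), (132, np.float64(284.0), np.int64(29)), (144, np.float64(284.0), np.int64(31)), (156, np.float64(284.0), np.int64(35)), (168, np.float64(284.0), np.int64(35)), (180, np.float64(284.0), np.int64(35)), (192, np.float64(284.0), np.int64(35)), (204, np.float64(284.5), np.int64(36)), (216, np.float64(284.5), np.int64(36)), (228, np.float64(284.5), np.int64(36)), (240, np.float64(284.5), np.int64(36)), (252, np.float64(284.5), np.int64(28)), (264, np.float64(284.5), np.int64(16)), (276, np.float64(284.5), np.int64(16)), (288, np.float64(284.5), np.int64(12))]
0.63 [251 131] [287 189] [270.87477314 168.48820327] [(251, np.float64(131.0), np.int64(1)), (263, np.float64(156.0), np.int64(19)), (275, np.float64(177.0), np.int64(25))]
0 [140.1 281.2]
54 [219.8 281.2]
82 [261.7 281.2]
108 [300.8 281.2]
tcp goal [563.   88.7 103.3] shift mm [-38.6 -14.2 -75.9] turn deg [-0.   0.   0.1]
[-0.53  1.01  0.71  1.12 -0.4   1.66 -1.1 ]<stdin>:5: RuntimeWarning: Mean of empty slice.
  ret = ret.dtype.type(ret / rcount)
```

View pics/w4.png

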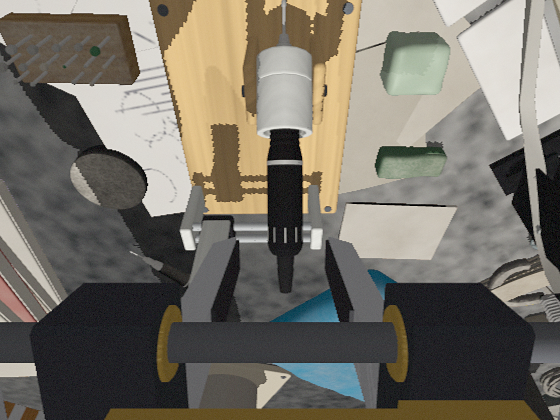

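The handpiece is centred between the fingers, at column 284 against 282, with its body from row 133 to 250. I go down and grip.

```bash
python3 -m pendant '[[-0.009,-0.003,-0.019,0,0,0],[-0.009,-0.004,-0.019,0,0,0],[-0.009,-0.003,-0.019,0,0,0],[-0.008,-0.003,-0.018,0,0,0],[0,0,0,0,0,0]]'
python3 -m pendant '[[0,0,0,0,0,0],[0,0,0,0,0,0],[0,0,0,0,0,0]]' 0.0
```

```text
clock: 9.9
eef_pos: [565.6, 90.8, 104.9]
ee_rot: [-3.14, 0.499, 0.359]
force: [-0.0, -0.5, 0.4]
width: 44.2
gripper_force: 0.0
clock: 10.2
eef_pos: [568.6, 90.1, 105.6]
ee_rot: [3.141, 0.495, 0.359]
force: [-0.0, -0.3, 1.1]
width: 23.8
gripper_force: 30.1
```

```bash
python3 -m pendant '[[-0.0066,-0.0025,0.0071,0,0,0],[-0.0066,-0.0025,0.0071,0,0,0],[0,0,0,0,0,0]]'
python3 -m pendant '[[-0.0099,-0.0037,0.0106,0,0,0],[-0.0099,-0.0037,0.0106,0,0,0],[-0.0099,-0.0037,0.0106,0,0,0],[0,0,0,0,0,0]]'
```

```text
clock: 10.5
eef_pos: [553.5, 84.3, 120.0]
ee_rot: [3.141, 0.497, 0.357]
force: [-0.4, 0.5, -0.9]
width: 23.5
gripper_force: 30.0
clock: 10.9
eef_pos: [523.8, 73.1, 152.2]
ee_rot: [3.141, 0.496, 0.357]
force: [0.4, -0.5, -2.0]
width: 23.9
gripper_force: 30.0
```

```bash
python3 -m pendant '[[-0.0099,-0.0037,0.0106,0,0,0],[-0.0099,-0.0037,0.0106,0,0,0],[-0.005,-0.002,0.0106,0,0,0],[0,0,0.02,0,0,0],[0,0,0.02,0,0,0]]'
python3 -m pendant '[[0,0.01,0.03,0,0,0],[0,0.02,0.03,0,0,0],[0,0.03,0.02,0,0,0],[0,0.03,0.01,0,0,0],[0,0,0,0,0,0]]'
python3 - <<'E'
from h import *
im=np.hstack([cv2.resize(cams.capture('side')[60:300,120:440],(400,300)),cv2.resize(cams.capture('wrist'),(400,300))])
cv2.imwrite('pics/c1.png',im[:,:,::-1])
print(arm.state()['joint_positions'].round(2))
E
```

```text
clock: 11.4
eef_pos: [499.1, 64.4, 223.2]
ee_rot: [-3.141, 0.497, 0.358]
force: [0.3, -0.3, -1.7]
width: 23.9
gripper_force: 30.0
clock: 11.9
eef_pos: [500.0, 159.2, 313.2]
ee_rot: [-3.138, 0.493, 0.368]
force: [-0.8, 0.6, -2.0]
width: 24.0
gripper_force: 30.0
[-0.73  0.77  0.78  1.28 -0.34  1.75 -1.17]
```

View pics/c1.png

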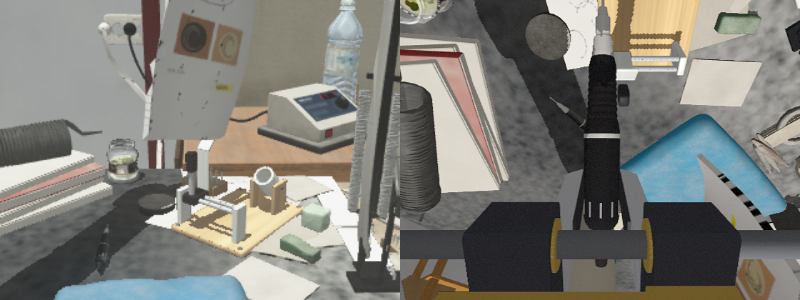

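```bash
python3 -m pendant '[[0,0.008,0,2.64,-7.0,0],[0,0.008,0,2.64,-7.0,0],[0,0.008,0,2.64,-7.0,0],[0,0.008,0,2.64,-7.0,0],[0,0.008,0,2.64,-7.0,0]]'
python3 -m pendant '[[0,0,0,2.64,-7.0,0],[0,0,0,0,0,0],[0,0,0,0,0,0],[0,0,0,0,0,0]]'
python3 - <<'E'
from h import *
T=Tw();im=cams.capture('wrist');t=cams.capture('top')
cv2.imwrite('pics/c2.png',np.hstack([cv2.resize(im,(400,300)),cv2.resize(t[80:320,120:440],(400,300))])[:,:,::-1])
s=arm.state();print(s['joint_positions'].round(2),s['dq'].round(3))
R=Ro.from_euler('xyz',s['ee_rot']).as_matrix();G=s['eef_pos']-19*R[:,2]
for n,TT in(('wrist',T),('top',None)):
  for d in spotter.trace(n,'handpiece'):
    m=np.argwhere(d['mask']);print(n,d['conf'],m.min(0),m.max(0))
# predicted bur tip if level within plane of stand yaw
h=Rs@[1,0,0]
for e in(-20,-12,-6,0,6,12,20):
  q=G+138*(h*np.cos(np.radians(e))+np.array([0,0,np.sin(np.radians(e))]));print(e,np.round(proj('wrist',q,T)),np.round(proj('top',q)))
E
```

```text
clock: 12.5
eef_pos: [499.3, 192.4, 312.0]
ee_rot: [-3.14, -0.16, 0.356]
force: [-0.6, 0.8, -2.0]
width: 23.8
gripper_force: 30.0
clock: 12.9
eef_pos: [501.1, 194.3, 312.7]
ee_rot: [-3.141, -0.286, 0.359]
force: [1.2, 0.1, -1.7]
width: 23.8
gripper_force: 30.0
[-1.14  0.29  0.91  1.97 -0.37  0.74 -1.25] [-0.001  0.002 -0.002  0.01  -0.001 -0.008 -0.003]
wrist 0.91 [  0 256] [374 308]
wrist 0.71 [363 257] [408 307]
top 0.92 [116 193] [177 219]
top 0.67 [295 263] [312 293]
-20 [ 41. 282.] [120. 197.]
-12 [ 15. 282.] [113. 193.]
-6 [ -4. 282.] [109. 191.]
0 [-24. 282.] [105. 189.]
6 [-44. 282.] [102. 187.]
12 [-64. 282.] [100. 185.]
20 [-90. 281.] [ 98. 183.]
```

View pics/c2.png

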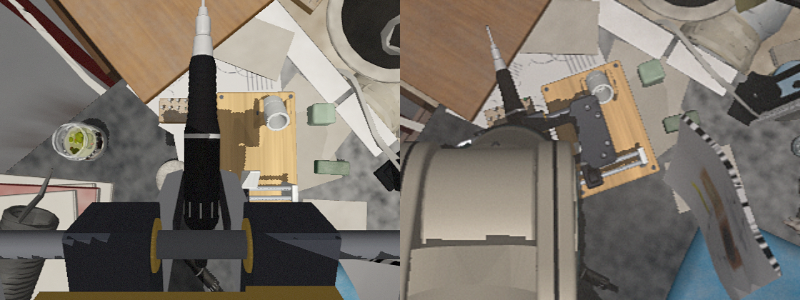

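The handpiece is held with its bur forward. The tip is at about (100,190) in the top picture, and the step from body to nose is at about row 77 in the wrist picture. I check the tilt from those two.

```bash
python3 - <<'E'
from h import *
from scipy.optimize import least_squares
T=Tw();s=arm.state();R=Ro.from_euler('xyz',s['ee_rot']).as_matrix();G=s['eef_pos']-19*R[:,2];h=Rs@[1,0,0]
P=lambda k,d,e:G+(k+d)*(h*np.cos(e)+np.array([0,0,np.sin(e)]))
f=lambda p:[proj('wrist',P(87,*p),T)[0]-77,proj('top',P(138,*p))[0]-100.5,proj('wrist',P(120,*p),T)[0]-0.+0*1e3 if 0 else 0]
for dw in(-4,0,4):
  for dt in(-1.5,0,1.5):
    g=lambda p:[f(p)[0]+dw,f(p)[1]+dt];r=least_squares(g,[0,0]);print(dw,dt,'d',round(r.x[0],1),'elev deg',round(np.degrees(r.x[1]),1),round(r.cost,3))
# silhouette widths in the wrist mask
cams.capture('wrist')
m=spotter.trace('wrist','handpiece')[0]['mask'];w=m.sum(1);print([(r,int(w[r])) for r in range(0,270,10)])
for e in(-12,-6,0,6,12):
  c,fo=K('wrist')
  out=[]
  for k in(20,60,80,95):
    q=T[:3,:3].T@(P(k,0,np.radians(e))-T[:3,3]);dia=25 if k<87 else 15;out.append((round(proj('wrist',P(k,0,np.radians(e)),T)[0]),round(fo*dia/-q[2],1)))
  print(e,out)
E
```

```text
-4 -1.5 d -5.7 elev deg 21.1 0.469
-4 0 d -5.5 elev deg 21.1 2.924
-4 1.5 d -5.4 elev deg 21.0 7.479
0 -1.5 d -4.0 elev deg 17.2 0.0Traceback (most recent call last):
  File "<stdin>", line 8, in <module>
    return func(*args, **kwargs)
    result = trf(vector_fun.fun, vector_fun.jac, x0, f0, J0, lb, ub, ftol, xtol,
                 gtol, max_nfev, x_scale, loss_function, tr_solver,
                 tr_options.copy(), verbose, callback=callback_wrapped)
    return trf_no_bounds(
        fun, jac, x0, f0, J0, ftol, xtol, gtol, max_nfev, x_scale,
        loss_function, tr_solver, tr_options, verbose, callback=callback)
    J = jac(x)
    self._update_jac()
    ~~~~~~~~~~~~~~~~^^
    self.J = self.jac_wrapped(xp_copy(self.x), f0=self.f)
             ~~~~~~~~~~~~~~~~^^^^^^^^^^^^^^^^^^^^^^^^^^^^
    J, dct = approx_derivative(
             ~~~~~~~~~~~~~~~~~^
        self.fun,
        ^^^^^^^^^
    ...<2 lines>...
        **self.finite_diff_options,
        ^^^^^^^^^^^^^^^^^^^^^^^^^^^
    )
    ^
    J, _nfev = _dense_difference(fun_wrapped, x0, f0, h,
               ~~~~~~~~~~~~~~~~~^^^^
[... 203 characters left out ...]
eval - f0 for f_eval in f_evals]
                                    ^^^^^^^
    f = np.atleast_1d(self.fun(x, *self.args, **self.kwargs))
                      ~~~~~~~~^^^^^^^^^^^^^^^^^^^^^^^^^^^^^^
    return np.atleast_1d(self.fun(x))
                         ~~~~~~~~^^^
    return self.f(x, *self.args, **self.kwargs)
           ~~~~~~^^^^^^^^^^^^^^^^^^^^^^^^^^^^^^
  File "<stdin>", line 8, in <lambda>
  File "<stdin>", line 5, in <lambda>
  File "h.py", line 16, in proj
    c,f=K(n);T=c['extrinsics'] if T is None else T
        ~^^^
  File "h.py", line 9, in K
    c=cams.camera_info(n);f=210/np.tan(np.radians(c['vfov']/2));return c,f
ValueError: time passes only in moves, steps and waits
```

```bash
cat >> h.py <<'E'
import functools
K=functools.lru_cache(None)(K)
E
python3 - <<'E'
from h import *
for p in([501,194,330],[632,243,330],[420,300,330],[550,350,330],[400,330,320],[530,378,320]):print(p,np.round(proj('side',p)))
T=Tw();cams.capture('wrist');s=arm.state();R=Ro.from_euler('xyz',s['ee_rot']).as_matrix();G=s['eef_pos']-19*R[:,2];h=Rs@[1,0,0]
m=spotter.trace('wrist','handpiece')[0]['mask'];w=m.sum(1);print([(r,int(w[r])) for r in range(0,270,10)])
c,fo=K('wrist')
for e in(-10,0,10,20):
  out=[]
  for k in(20,40,60,80,95):
    q=G+k*(h*np.cos(np.radians(e))+np.array([0,0,np.sin(np.radians(e))]));z=-(T[:3,:3].T@(q-T[:3,3]))[2];out.append((round(proj('wrist',q,T)[0]),round(fo*(25 if k<87 else 15)/z,1)))
  print(e,out)
E
```

```text
[501, 194, 330] [ 83. 264.]
[632, 243, 330] [ 78. 305.]
[420, 300, 330] [ 80. 207.]
[550, 350, 330] [ 76. 251.]
[400, 330, 320] [ 84. 194.]
[530, 378, 320] [ 80. 239.]
[(0, 4), (10, 10), (20, 14), (30, 22), (40, 22), (50, 21), (60, 27), (70, 29), (80, 31), (90, 37), (100, 39), (110, 38), (120, 38), (130, 38), (140, 40), (150, 41), (160, 42), (170, 45), (180, 49), (190, 51), (200, 51), (210, 51), (220, 50), (230, 50), (240, 50), (250, 50), (260, 49)]
-10 [(224, np.float64(52.6)), (183, np.float64(51.4)), (145, np.float64(50.2)), (108, np.float64(49.0)), (81, np.float64(28.9))]
0 [(223, np.float64(53.7)), (181, np.float64(53.4)), (138, np.float64(53.2)), (96, np.float64(52.9)), (65, np.float64(31.6))]
10 [(224, np.float64(54.8)), (180, np.float64(55.6)), (135, np.float64(56.5)), (88, np.float64(57.5)), (52, np.float64(34.9))]
20 [(226, np.float64(55.9)), (183, np.float64(58.0)), (136, np.float64(60.3)), (85, np.float64(62.8)), (44, np.float64(38.9))]
```

```bash
python3 -m pendant '[[-0.025,0.03,0,0,0,0],[-0.03,0.035,0,0,0,0],[-0.03,0.035,0,0,0,0],[-0.025,0.03,0,0,0,0],[0,0,0,0,0,0]]'
python3 - <<'E'
from h import *
im=cams.capture('side');cv2.imwrite('pics/s3.png',cv2.resize(im[30:160,130:290],(738,600),interpolation=cv2.INTER_CUBIC)[:,:,::-1])
s=arm.state();R=Ro.from_euler('xyz',s['ee_rot']).as_matrix();G=s['eef_pos']-19*R[:,2];h=Rs@[1,0,0];print(G,s['joint_positions'].round(2))
for e in(-20,-10,0,10,20):
  a=h*np.cos(np.radians(e))+np.array([0,0,np.sin(np.radians(e))])
  print(e,[(np.round((np.array(proj('side',G+k*a))-[30,130])*4.613)).astype(int).tolist() for k in(-54,0,60,138)])
E
```

```text
clock: 13.7
eef_pos: [385.4, 330.3, 311.3]
ee_rot: [-3.14, -0.285, 0.37]
force: [0.7, -0.0, -1.1]
width: 24.1
gripper_force: 30.0
[382.65759451 325.64179603 329.9028142 ] [-1.67  0.27  1.03  2.02 -0.22  0.72 -1.74]
-20 [[197, 164], [232, 260], [266, 355], [306, 465]]
-10 [[219, 162], [232, 260], [245, 358], [260, 471]]
0 [[241, 162], [232, 260], [222, 358], [211, 472]]
10 [[263, 166], [232, 260], [200, 355], [163, 467]]
20 [[283, 173], [232, 260], [178, 349], [115, 456]]
```

View pics/s3.png

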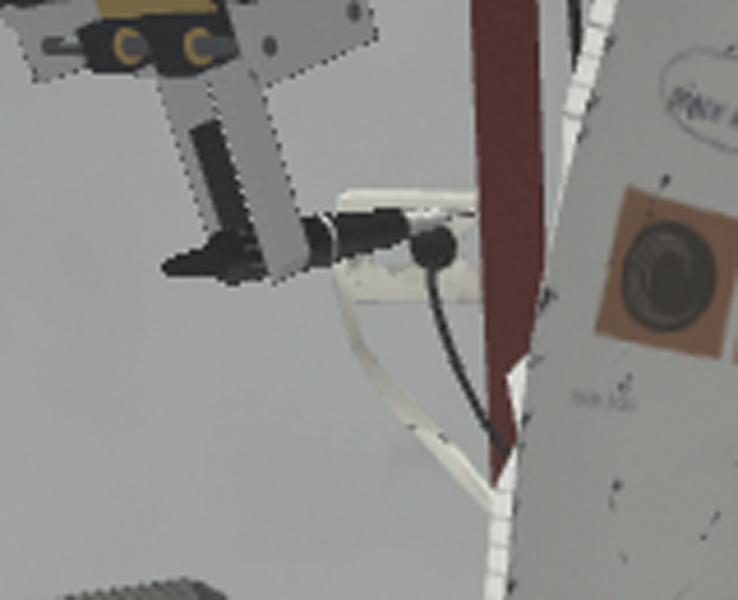

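The side view shows the butt at (265,165) and the tip at (212,475) in the crop. Level would rise 30 px between them and it rises 53, so the tilt is about 3°, well within 12°. It is held steady and clear of everything, so I let it settle and hand in.

```bash
python3 -m pendant '[[0,0,0,0,0,0],[0,0,0,0,0,0],[0,0,0,0,0,0],[0,0,0,0,0,0],[0,0,0,0,0,0]]' && python3 -c "
from rig import arm
print(arm.sign_off())"
```

```text
clock: 14.25
eef_pos: [390.2, 323.9, 312.1]
ee_rot: [-3.14, -0.286, 0.357]
force: [-0.9, 0.3, -1.6]
width: 24.2
gripper_force: 30.0
the job is handed in; nothing more can be done
None
```

I slid the lock to its open end stop, drew the handpiece out and handed in at about 14 s of the 45 s; the gripper holds it still, about 3° off level and 33 cm above the table, but no verdict was returned.

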